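# Break the lid stay and shut the reamer chest

### The arm

A 6-joint arm with a two-finger parallel gripper is mounted at the origin on the work surface. World frame = base frame: x ahead of the robot, y to its left, z up, the work surface at z = 0. Lengths are in mm, angles in rad, forces in N, time in s.
With the tool pointing down it reaches from about 375 to 925 mm from the base axis. Payload 5.7 kg.
Tool frame: the origin (TCP) lies midway between the tips of the shut fingers; the grasp point (between the pads) lies behind it (arm.grip_depth is the z of the grasp point in the tool frame, in mm); z points along the fingers, y is the line along which they close (so a half turn about z gives the same grasp; the last joint's range is limited). The gripper opens to 88 mm and grips with 3 to 60 N. Pads are 20 mm wide; open, the fingers measure 115 mm over their backs; the gripper's body (75 mm by 178 mm) begins 61 mm behind the grasp point.
Start: joints at [-1.3, 0.359, 1.51, -0, 1.272, -0.115], TCP at [225.763, -555.872, 222.623] pointing down, gripper open.
Joint ranges: [-2.97, 2.97], [-1.01, 2.36], [0.21, 2.38], [-0.96, 4.11], [0.2, 2.71], [-2.98, 2.98]. Speed limits (rad/s): [2.39, 2.39, 3.14, 3.14, 3.14, 3.14].

### API

Orientations are given as [roll, pitch, yaw] about the fixed x, y, z axes, in that order (R = Rz(yaw) Ry(pitch) Rx(roll)).
In Python, from station import arm, read_camera, workorder gives the robot as it stands.
- The arm moves only by the tool apply_moves, never from a script. Its argument "steps" is a list of rows, each a list of 7 numbers: the shift along the tool's x, y, z each as a share of 40 cm, from -1 to 1, then the turn, a rotation vector about the tool's x, y, z each as a share of 90 degrees, from -1 to 1, then the opening, from -1 (shut) to 1 (fully open), so that 0 is half open. In form: [[x, y, z, rx, ry, rz, gripper], ...]. A call has 1 to 20 rows; each row is the pose to reach, as a shift and turn from the pose commanded when the call began, along the tool's axes at that moment; what a row does not reach only later rows make up. A row lasts 1/8 s, in which the tool goes at most 62.5 mm and 10.7 degrees, less where a joint would pass 70% of its speed; a pose out of reach is approached as far as the arm can. A call with a number of a shift or a turn outside -1 to 1 is refused whole. A call with a gripper value outside its range is refused whole. The fingers move at their own pace and stop on an object; the grip force is fixed at half the most. Time passes only in rows, so rows that repeat a pose let the fingers close. It gives the time, the measured TCP pose, the force, the opening and the grip force at its end, in the units of the state.
- arm.get_obs(): the state, without advancing time (a new reading comes with each control period).
- read_camera(name): name is "scene" or "top" or "wrist"; returns a dict with "frame" (420x560x3 uint8, red, green, blue), "fovy" (degrees; the focal length in pixels is half the picture's height over the tangent of half this angle, whatever the lens; pixels are square), "cx", "cy" (the principal point, pixels), "extrinsics" (4x4, takes a point from world to camera coordinates). Camera axes: x right, y down, z forward; pixel columns grow to the right and rows downward; lengths in mm; the calibration is good to about 2 mm. A picture is of the moment at which its call begins. There is no depth.
- workorder.job_done(): hands the job in; it is judged then, once.
The state is a dict: "t": time; "joint_pos": joint angles; "qd": joint speeds; "tau": joint torques, N m; "ee_pos": TCP position; "eef_rot": TCP orientation; "wrist_force": force on the tool from outside, world axes, zero at the start; "wrist_torque": the same for the moment, N m; "gripper_width": finger opening in mm; "finger_force": force on a finger pad.
Only numpy, scipy, OpenCV 4.12 (cv2) and the standard library are available. Lean on these libraries where they do the work, as an engineer would, in place of code of your own. Each camera call takes 0.05 s, during which the arm holds its last target. There are 200 camera calls.

### The job

The lid of the wooden tool chest is propped open by a locked folding stay. Push the stay's knuckle in towards the hinge side until the stay breaks, with the lid still up, then lower the lid gently, never letting it drop, until it is fully shut, and let go. Leave the other things on the bench where they are.

Things in the scene. Friction and masses are not known exactly. Their poses are not given: they have to be found in the camera images.
- chest: Open wooden tool chest, fixed to the bench, 260 (its x) x 220 (its y) x 95 high, walls 10 thick. Origin: centre of the underside. Its x runs along the hinge, its y points from the front (handle side, y = -110) to the hinge side (back, y = +110), z up. The stay is just inside its +x end wall; the stay's lower pivot is at x = 109, y = -35, z = 82.
- lid (a joint): Angle of the lid: 0 as found (standing 58 degrees up from shut), grows as it closes, 1.012 when fully shut, level on the rim. It weighs about 0.7 kg. Its stiff hinge holds it where it is left while it stands more than about 45 degrees up; lower down its weight wins and it drops if not held. The locked stay stops it closing.
- hinge (a point): Middle of the lid's hinge line, at the top of the chest's back edge (96 above the bench). The lid's underside plane runs through it; the lid is a wooden board 264 x 222 x 12 thick.
- handle (a point): Centre of the lid's handle: a round steel bar 12 in diameter, 116 long, parallel to the hinge, its centre 45 beyond the lid's free edge on two rods 52 either side of its middle. It lies 265 from the hinge line along the lid and 6 above the lid's underside plane. It can turn between flat fingers, so it may be held from straight above all the way down.
- knuckle (a point): Middle of the stay's knuckle: a dark round barrel 22 in diameter, 36 long, parallel to the hinge, where the stay's two flat steel links (74 and 58 long) meet. As found it is under the open lid, so a tool must slant in from the front. To break the stay, push it some 30 towards the hinge side and down (about 30 degrees below level), with about 5 N.
- stay_upper (a joint): Fold of the knuckle: 0 locked (just past straight, against its stop), 0.2 straight, above that broken, folding towards the hinge; about 3.16 with the lid shut. From about 0.5 it is well broken and does not lock again as the lid is lowered.
- cup: White ceramic cup, 72 across, 85 high, standing behind the chest; origin under its centre. Bystander.
- jar: Amber jar, 64 across, 75 high, standing behind the chest; origin under its centre. Bystander.
- offcut: Pale wood offcut 130 x 45 x 32 high, lying in front of the chest; origin under its centre. Bystander.
- rasp: Rasp with wooden handle, 250 long, 26 wide, 24 high, lying in front of the chest; origin on its underside near mid-length. Bystander.

How it is judged:
By the outcome, as a careful person would: the job done as asked, in the order asked, and still so for the second after the job is handed in, with the robot touching nothing.
It also fails if it takes over 59 s, if anything falls off the work surface, if the arm or the gripper's body presses on something with over 40 N, if the wrist force passes 120 N, or if a joint passes its speed limit or range.

## Working session

There is one attempt and no reset: what is moved stays moved. The work goes in short steps, Python scripts to look and compute and a tool call to move; the robot and the scene stay as the last step left them, time stands still between calls to the robot, and variables do not carry over. Pictures are saved under pics/ and viewed, at most 10 in all, crops included, and the job is handed in when it is done.

Besides the shell and the picture viewer there is one more tool, called after "Call:" in YAML: its name, and indented under it one key for each argument. apply_moves: Moves the arm, as the interface text tells. Its arguments: {"type":"object","properties":{"steps":{"type":"array"}},"required":["steps"]}

```bash
ls; mkdir -p pics
python3 - <<'E'
from station import arm, read_camera
import cv2
print(arm.get_obs(), arm.grip_depth)
for n in ("scene","top"):
    c=read_camera(n); print(n,c["fovy"],c["cx"],c["cy"],c["extrinsics"].round(3).tolist())
    cv2.imwrite(f"pics/{n}0.png",c["frame"][:,:,::-1])
E
```

```text
pics
{'t': 0.0, 'joint_pos': array([-1.30010398e+00,  3.59474297e-01,  1.51140095e+00, -2.01904608e-05,
        1.27248676e+00, -1.15096656e-01]), 'qd': array([ 0.0004858 ,  0.00028638,  0.00245527,  0.00044534,  0.00081831,
       -0.00155265]), 'tau': array([ 1.41439727e-03, -5.15371048e+01, -2.70726621e+01,  6.76883385e-02,
        3.53078486e-02, -1.28908350e-04]), 'ee_pos': array([ 225.58171695, -555.25617932,  221.8398493 ]), 'eef_rot': array([-3.13983279e+00, -1.84036669e-04,  3.85794788e-01]), 'wrist_force': array([-0.58213438, -0.27665032,  0.85100735]), 'wrist_torque': array([ 0.00294959, -0.04606675, -0.03906424]), 'finger_force': 0.0, 'gripper_width': 87.79018411407985} -18.700000000000003
scene 57.73228405470238 275.76133254211504 210.25498668556665 [[-0.733, 0.68, -0.01, 410.386], [0.51, 0.54, -0.669, -170.747], [-0.45, -0.496, -0.743, 1350.326], [0.0, 0.0, 0.0, 1.0]]
top 52.15107675504556 274.1996918838232 205.9498612402364 [[0.001, -1.0, -0.029, 25.276], [-0.993, 0.002, -0.118, 601.744], [0.118, 0.029, -0.993, 1049.014], [0.0, 0.0, 0.0, 1.0]]
```

View pics/scene0.png

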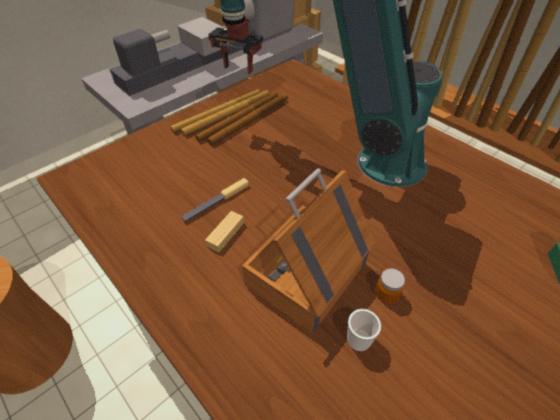

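View pics/top0.png

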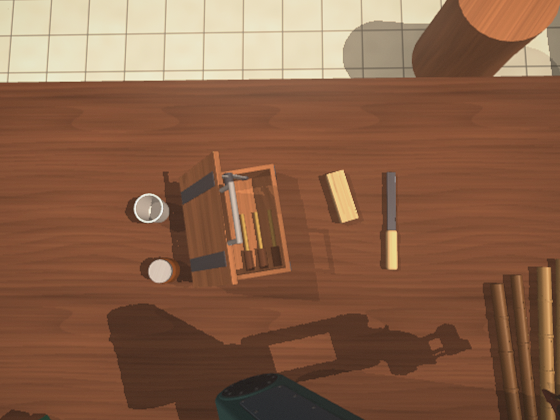

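Run:
```python
import cv2
a=cv2.imread("pics/top0.png")[140:300,165:305]; cv2.imwrite("pics/top0c.png",cv2.resize(a,None,fx=3.75,fy=3.75,interpolation=cv2.INTER_CUBIC))
a=cv2.imread("pics/scene0.png")[160:330,230:400]; cv2.imwrite("pics/scene0c.png",cv2.resize(a,None,fx=3.5,fy=3.5,interpolation=cv2.INTER_CUBIC))
```

```text
(no output)
```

View pics/top0c.png

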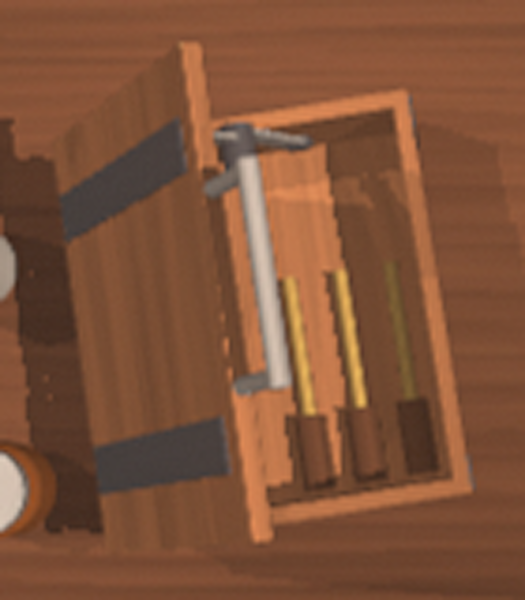

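View pics/scene0c.png

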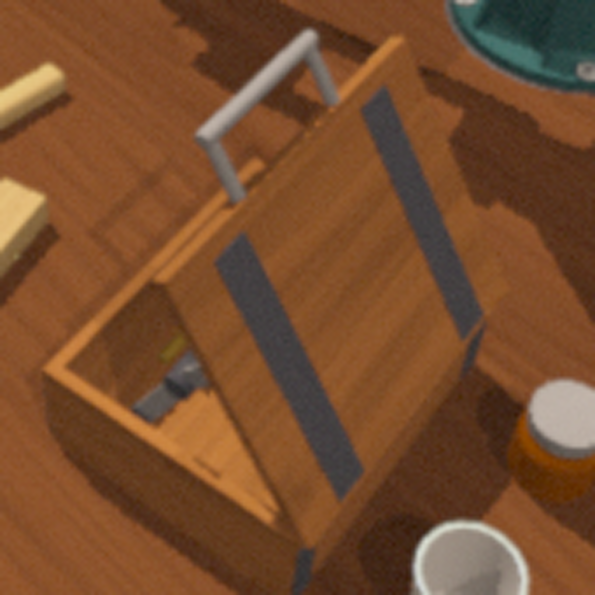

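```bash
cat > h.py <<'E'
import numpy as np
from scipy.optimize import least_squares
from station import read_camera
TH=np.radians(58)
def cam(n):
    c=read_camera(n); f=210/np.tan(np.radians(c["fovy"]/2)); return f,c["cx"],c["cy"],c["extrinsics"]
def proj(c,p):
    q=c[3][:3,:3]@p+c[3][:3,3]; return np.array([c[1]+c[0]*q[0]/q[2],c[2]+c[0]*q[1]/q[2]])
def lidp(x,s,n,th=TH): return np.array([x,110-s*np.cos(th)+n*np.sin(th),96+s*np.sin(th)+n*np.cos(th)])
def world(P,p):
    c,s=np.cos(P[2]),np.sin(P[2]); return np.array([P[0]+c*p[0]-s*p[1],P[1]+s*p[0]+c*p[1],p[2]])
E
python3 - <<'E'
from h import *
T,S=cam("top"),cam("scene")
t=lambda u,v:np.array([165+u/3.75,140+v/3.75]); s=lambda u,v:np.array([230+u/3.5,160+v/3.5])
obs=[(T,t(410,90),[130,-110,95]),(T,t(472,490),[-130,-110,95]),
(T,t(178,43),lidp(132,222,12)),(T,t(200,43),lidp(132,222,0)),(T,t(272,541),lidp(-132,222,0)),(T,t(250,543),lidp(-132,222,12)),
(T,t(263,272),lidp(0,265,6)),(S,s(258,84),lidp(0,265,6)),(S,s(45,372),[130,-110,95]),(S,s(163,278),lidp(132,222,12)),(S,s(402,38),lidp(-132,222,12))]
f=lambda P:np.concatenate([proj(c,world(P,np.array(m,float)))-o for c,o,m in obs])
r=least_squares(f,[550,0,0]); P=r.x; print(P,r.fun.reshape(-1,2).round(1).tolist())
for uv in ((240,143),):
  k=least_squares(lambda p:np.r_[proj(T,p)-t(*uv),proj(S,p)-s(187,370)],[600,0,150])
  print(k.x,k.fun.round(1))
  c,q=np.cos(P[2]),np.sin(P[2]); d=k.x-[P[0],P[1],0]; print("chest frame",c*d[0]+q*d[1],-q*d[0]+c*d[1],d[2])
print(world(P,lidp(0,265,6)),world(P,np.array([0,110,96])))
E
```

```text
[5.51783085e+02 1.15127997e+02 1.59363602e-01] [[-1.7, -0.3], [-0.8, 0.4], [0.3, -0.9], [0.0, -1.0], [0.4, -0.4], [0.6, 0.1], [-0.7, -0.2], [0.5, 0.3], [-0.6, -1.7], [0.1, -0.5], [0.7, -2.4]]
[651.51580683 125.74868623 150.62095022] [-0.4  0.4 -0.5 -0. ]
chest frame 100.15435203763542 -5.340467022553883 150.62095021857857
[555.80433754  90.10878086 323.91226107] [534.32719563 223.73412887  96.        ]
```

```bash
cat >> h.py <<'E'
import json
from scipy.spatial.transform import Rotation as R, Slerp
P=np.array([551.8,115.1,0.1594])
K=np.array([98,-5.3,150.6])
def start(): return np.array([225.763,-555.872,222.623]),R.from_euler('xyz',[np.pi,0,.3855])
def load():
    try: d=json.load(open('cmd.json')); return np.array(d[0]),R.from_quat(d[1])
    except FileNotFoundError: return start()
def push_ori(tilt):  # tool z = chest +y tilted down, tool y along chest +x
    c,s=np.cos(P[2]),np.sin(P[2]); cx=np.array([c,s,0]); cy=np.array([-s,c,0])
    z=np.cos(tilt)*cy-np.sin(tilt)*np.array([0,0,1]); return R.from_matrix(np.c_[np.cross(cx,z),cx,z])
def plan(targets,g,dec=4):
    p0,r0=load(); rows=[]
    for p,r in targets:
        d=r0.inv().apply(np.asarray(p)-p0)/400; w=(r0.inv()*r).as_rotvec()/(np.pi/2)
        rows.append([float(v) for v in np.r_[d,w].round(dec)]+[g])
    a=np.array(rows[-1]); pe=p0+r0.apply(a[:3]*400); re=r0*R.from_rotvec(a[3:6]*np.pi/2)
    json.dump([pe.tolist(),re.as_quat().tolist()],open('cmd_next.json','w'))
    print(json.dumps(rows)); return rows
def commit():
    import os; os.path.exists('cmd_next.json') and os.replace('cmd_next.json','cmd.json')
def obs():
    from station import arm
    o=arm.get_obs(); p,r=load(); m=R.from_euler('xyz',o['eef_rot'])
    print('t',o['t'],'q',o['joint_pos'].round(2),'F',o['wrist_force'].round(1),'w',round(o['gripper_width'],1))
    print('cmd',p.round(1),'meas',o['ee_pos'].round(1),'roterr',round(float((r.inv()*m).magnitude()),3))
E
python3 - <<'E'
from h import *
obs()
print(world(P,K))
t=np.radians(35)
ax=np.array([0,np.cos(t),-np.sin(t)])
A=world(P,K-160*ax)
down=R.from_euler('xyz',[np.pi,0,.3855+np.radians(76.9)])
print(A)
plan([(A+[0,-60,60],down)],-1,3); plan([(A,push_ori(t))],-1,3)
print((down.inv()*push_ori(t)).as_rotvec())
E
```

```text
t 0.2 q [-1.3   0.36  1.51 -0.    1.27 -0.12] F [ 0.5 -0.2  0.8] w 87.6
cmd [ 225.8 -555.9  222.6] meas [ 225.7 -555.5  222.1] roterr 0.001
[649.39887123 125.42232219 150.6       ]
[670.20216685  -3.98046266 242.37222982]
[[1.492, -0.722, -0.199, 0.0, 0.0, -0.854, -1]]
[[1.548, -0.861, -0.049, 0.409, 0.514, -0.785, -1]]
[ 0.00121822  0.95993056 -0.00234017]
```

Run:
```python
from h import *
plan([(np.array([450,-290,300]),R.from_euler('xyz',[np.pi,0,.3855+np.radians(40)]))],-1,2)
```

```text
[[0.77, -0.41, -0.19, -0.0, 0.0, -0.44, -1]]
```

Call:
apply_moves:
  steps:
    - [0.1,-0.05,-0.03,0,0,-0.06,-1]
    - [0.2,-0.1,-0.06,0,0,-0.12,-1]
    - [0.33,-0.17,-0.1,0,0,-0.2,-1]
    - [0.46,-0.24,-0.13,0,0,-0.27,-1]
    - [0.58,-0.31,-0.16,0,0,-0.34,-1]
    - [0.68,-0.36,-0.18,0,0,-0.4,-1]
    - [0.77,-0.41,-0.19,0,0,-0.44,-1]
    - [0.77,-0.41,-0.19,0,0,-0.44,-1]

```text
t: 1.2
ee_pos: [450.8, -286.0, 298.9]
eef_rot: [3.141, -0.001, 1.081]
wrist_force: [-0.7, -0.1, -0.1]
gripper_width: 11.3
finger_force: 0.0
```

Run:
```python
from h import *
commit(); obs()
t=np.radians(35)
ax=np.array([0,np.cos(t),-np.sin(t)])
A=world(P,K-160*ax)
p0,r0=load(); q=push_ori(t); s=Slerp([0,1],R.concatenate([r0,q]))
plan([(p0+(A-p0)*f,s(f)) for f in [.08,.18,.3,.42,.54,.66,.78,.88,.95,1,1]],-1,2)
```

```text
t 1.2 q [-0.7   0.2   1.54  0.    1.4  -0.21] F [-0.7 -0.1 -0.1] w 11.3
cmd [ 449.5 -288.1  298.6] meas [ 450.8 -286.   298.9] roterr 0.004
[[0.07, 0.01, 0.01, 0.02, 0.05, -0.03, -1], [0.16, 0.03, 0.03, 0.04, 0.11, -0.07, -1], [0.27, 0.04, 0.04, 0.06, 0.18, -0.11, -1], [0.37, 0.06, 0.06, 0.08, 0.25, -0.16, -1], [0.48, 0.08, 0.08, 0.11, 0.32, -0.21, -1], [0.59, 0.1, 0.09, 0.13, 0.39, -0.25, -1], [0.69, 0.12, 0.11, 0.16, 0.46, -0.3, -1], [0.78, 0.13, 0.12, 0.18, 0.52, -0.34, -1], [0.84, 0.14, 0.13, 0.19, 0.56, -0.36, -1], [0.89, 0.15, 0.14, 0.2, 0.59, -0.38, -1], [0.89, 0.15, 0.14, 0.2, 0.59, -0.38, -1]]
```

Call:
apply_moves:
  steps:
    - [0.07,0.01,0.01,0.02,0.05,-0.03,-1]
    - [0.16,0.03,0.03,0.04,0.11,-0.07,-1]
    - [0.27,0.04,0.04,0.06,0.18,-0.11,-1]
    - [0.37,0.06,0.06,0.08,0.25,-0.16,-1]
    - [0.48,0.08,0.08,0.11,0.32,-0.21,-1]
    - [0.59,0.1,0.09,0.13,0.39,-0.25,-1]
    - [0.69,0.12,0.11,0.16,0.46,-0.3,-1]
    - [0.78,0.13,0.12,0.18,0.52,-0.34,-1]
    - [0.84,0.14,0.13,0.19,0.56,-0.36,-1]
    - [0.89,0.15,0.14,0.2,0.59,-0.38,-1]
    - [0.89,0.15,0.14,0.2,0.59,-0.38,-1]

```text
t: 2.58
ee_pos: [670.8, -3.5, 240.4]
eef_rot: [-3.132, -0.964, 1.718]
wrist_force: [-0.6, 0.1, -0.8]
gripper_width: 0.5
finger_force: 0.0
```

Run:
```python
from h import *
import cv2
commit(); obs()
ims=[read_camera(n)["frame"][:,:,::-1][60:340,100:420] for n in("scene","top")]
cv2.imwrite("pics/a.png",cv2.resize(np.hstack(ims),(800,350)))
t=np.radians(35)
ax=np.array([0,np.cos(t),-np.sin(t)])
q=push_ori(t)
plan([(world(P,K-20*ax),q)],-1,3)
```

```text
t 2.575 q [-0.5   0.75  1.18  0.74  1.84 -0.68] F [-0.6  0.1 -0.8] w 0.5
cmd [671.2  -3.1 242.6] meas [670.8  -3.5 240.4] roterr 0.003
[[-0.002, -0.003, 0.349, 0.001, -0.002, -0.003, -1]]
```

View pics/a.png

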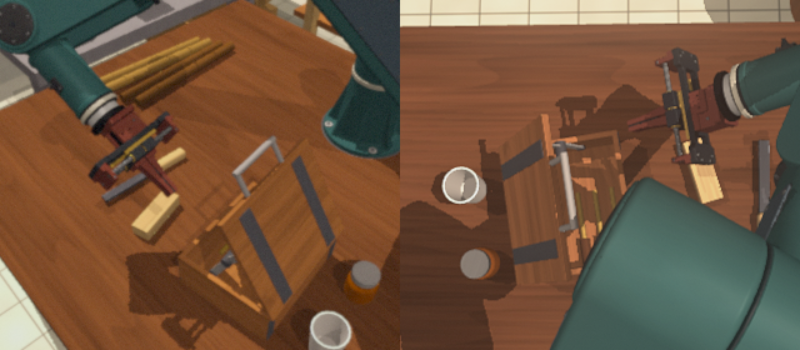

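Call:
apply_moves:
  steps:
    - [0,0,0.06,0,0,0,-1]
    - [0,0,0.14,0,0,0,-1]
    - [0,0,0.22,0,0,0,-1]
    - [0,0,0.28,0,0,0,-1]
    - [0,0,0.32,0,0,0,-1]
    - [0,0,0.34,0,0,0,-1]
    - [0,0,0.34,0,0,0,-1]

```text
t: 3.55
ee_pos: [653.5, 107.0, 165.2]
eef_rot: [-3.138, -0.962, 1.724]
wrist_force: [0.8, -0.9, -0.3]
gripper_width: 0.3
finger_force: 0.0
```

Run:
```python
from h import *
import cv2
p,r=load(); p=p+r.apply([0,0,136.]); json.dump([p.tolist(),r.as_quat().tolist()],open('cmd.json','w'))
obs()
from station import arm
o=arm.get_obs()
c,s=np.cos(P[2]),np.sin(P[2]); d=o['ee_pos']-[P[0],P[1],0]; print("chest",c*d[0]+s*d[1],-s*d[0]+c*d[1],d[2])
a=read_camera("scene")["frame"][160:330,230:400,::-1]; b=read_camera("top")["frame"][140:300,165:305,::-1]
cv2.imwrite("pics/b.png",np.hstack([cv2.resize(x,(400,400),interpolation=2) for x in(a,b)]))
```

```text
t 3.55 q [-0.37  0.76  1.37  0.79  1.62 -0.75] F [ 0.8 -0.9 -0.3] w 0.3
cmd [653.7 107.1 164.9] meas [653.5 107.  165.2] roterr 0.0
chest 99.1560097159238 -24.172151426810533 165.2245732738675
```

View pics/b.png

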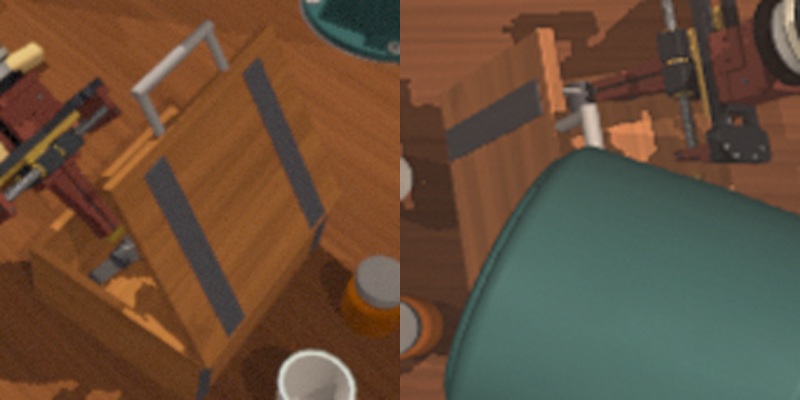

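Call:
apply_moves:
  steps:
    - [0,0,0.01,0,0,0,-1]
    - [0,0,0.02,0,0,0,-1]
    - [0,0,0.03,0,0,0,-1]
    - [0,0,0.04,0,0,0,-1]
    - [0,0,0.05,0,0,0,-1]
    - [0,0,0.06,0,0,0,-1]
    - [0,0,0.07,0,0,0,-1]
    - [-0.002,0,0.08,0,0,0,-1]
    - [-0.004,0,0.09,0,0,0,-1]
    - [-0.006,0,0.1,0,0,0,-1]
    - [-0.008,0,0.11,0,0,0,-1]
    - [-0.008,0,0.11,0,0,0,-1]

```text
t: 5.15
ee_pos: [648.9, 138.5, 134.9]
eef_rot: [-3.138, -0.957, 1.722]
wrist_force: [0.0, -12.4, -5.2]
gripper_width: 0.3
finger_force: 6.1
```

Run:
```python
from h import *
import cv2
p,r=load(); p=p+r.apply([-3.2,0,44.]); json.dump([p.tolist(),r.as_quat().tolist()],open('cmd.json','w'))
obs()
a=read_camera("scene")["frame"][160:330,230:400,::-1]; b=read_camera("top")["frame"][140:300,165:305,::-1]
cv2.imwrite("pics/c.png",np.hstack([cv2.resize(x,(400,400),interpolation=2) for x in(a,b)]))
```

```text
t 5.15 q [-0.33  0.78  1.42  0.81  1.54 -0.77] F [  0.  -12.4  -5.2] w 0.3
cmd [648.4 141.  137.1] meas [648.9 138.5 134.9] roterr 0.006
```

View pics/c.png

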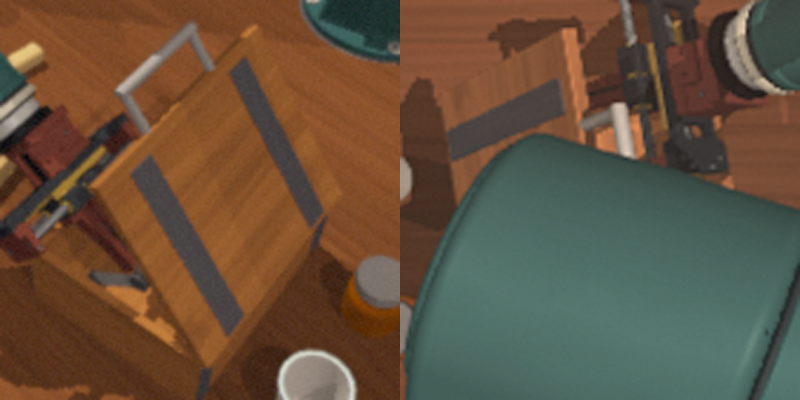

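```bash
cat >> h.py <<'E'
def stay(th):  # fold (0=locked) from lid angle
    up0=np.array([28.7,197.8]); hg=np.array([110,96.]); v=up0-hg; a=TH-th
    # closing rotates free edge (front,-y) downward
    v2=np.array([v[0]*np.cos(a)-v[1]*np.sin(a), v[0]*np.sin(a)+v[1]*np.cos(a)]); d=np.linalg.norm(hg+v2-[-35,82])
    c=(d*d-74**2-58**2)/(2*74*58); return d,0.2+np.arccos(np.clip(c,-1,1))
E
python3 - <<'E'
from h import *
S=cam("scene");T=cam("top")
for uv in ((157.5,60.5),):
    o=np.array([230+uv[0]/2.353,160+uv[1]/2.353])
    r=least_squares(lambda x:proj(S,world(P,lidp(0,265,6,x[0])))-o,[0.95]); th=r.x[0]
    print(np.degrees(th),r.fun,stay(th),stay(TH), stay(0.0))
E
```

```text
53.12270829176941 [-0.11130435 -1.0294256 ] (np.float64(121.81467481750617), np.float64(0.9970263532408754)) (np.float64(132.16402687569718), np.float64(0.2)) (np.float64(15.618348092021714), np.float64(3.3415926535897933))
```

Call:
apply_moves:
  steps:
    - [0,0,-0.01,0,0,0,-1]
    - [0,0,-0.03,0,0,0,-1]
    - [0,0,-0.06,0,0,0,-1]
    - [0,0,-0.12,0,0,0,-1]
    - [0,0,-0.2,0,0,0,-1]
    - [0,0,-0.28,0,0,0,-1]
    - [0,0,-0.36,0,0,0,-1]
    - [0,0,-0.4,0,0,0,-1]

```text
t: 6.35
ee_pos: [669.4, 9.8, 230.0]
eef_rot: [-3.141, -0.962, 1.725]
wrist_force: [-0.2, 0.1, 1.0]
gripper_width: 0.6
finger_force: 0.0
```

Run:
```python
from h import *
p,r=load(); p=p+r.apply([0,0,-160.]); json.dump([p.tolist(),r.as_quat().tolist()],open('cmd.json','w'))
obs()
H=world(P,lidp(0,265,6,np.radians(53.1))); print(H)
down=R.from_euler('xyz',[np.pi,0,P[2]])
W1=np.array([630,-10,420]); W2=H+[0,0,40]
s=Slerp([0,1],R.concatenate([r,down]))
plan([(p+(W1-p)*f,s(f)) for f in [.05,.14,.24,.34,.44,.54,.64,.74,.84,.92,1,1]],-1,2)
import json as j; print((r.inv()*down).magnitude())
```

```text
t 6.35 q [-0.48  0.75  1.21  0.74  1.81 -0.7 ] F [-0.2  0.1  1. ] w 0.6
cmd [668.9  11.3 228.6] meas [669.4   9.8 230. ] roterr 0.002
[558.83365818  71.34852078 311.51895585]
[[0.02, -0.01, -0.02, -0.02, -0.02, 0.05, -1], [0.05, -0.01, -0.04, -0.07, -0.07, 0.13, -1], [0.09, -0.03, -0.07, -0.11, -0.11, 0.22, -1], [0.13, -0.04, -0.1, -0.16, -0.16, 0.31, -1], [0.16, -0.05, -0.13, -0.21, -0.21, 0.4, -1], [0.2, -0.06, -0.16, -0.26, -0.26, 0.49, -1], [0.24, -0.07, -0.19, -0.31, -0.31, 0.58, -1], [0.27, -0.08, -0.23, -0.35, -0.35, 0.67, -1], [0.31, -0.09, -0.26, -0.4, -0.4, 0.77, -1], [0.34, -0.1, -0.28, -0.44, -0.44, 0.84, -1], [0.37, -0.11, -0.3, -0.48, -0.48, 0.91, -1], [0.37, -0.11, -0.3, -0.48, -0.48, 0.91, -1]]
1.7826776147430885
```

Call:
apply_moves:
  steps:
    - [0.02,-0.01,-0.02,-0.02,-0.02,0.05,0]
    - [0.05,-0.01,-0.04,-0.07,-0.07,0.13,0]
    - [0.09,-0.03,-0.07,-0.11,-0.11,0.22,0]
    - [0.13,-0.04,-0.1,-0.16,-0.16,0.31,0]
    - [0.16,-0.05,-0.13,-0.21,-0.21,0.4,0]
    - [0.2,-0.06,-0.16,-0.26,-0.26,0.49,0]
    - [0.24,-0.07,-0.19,-0.31,-0.31,0.58,0]
    - [0.27,-0.08,-0.23,-0.35,-0.35,0.67,0]
    - [0.31,-0.09,-0.26,-0.4,-0.4,0.77,0]
    - [0.34,-0.1,-0.28,-0.44,-0.44,0.84,0]
    - [0.37,-0.11,-0.3,-0.48,-0.48,0.91,0]
    - [0.37,-0.11,-0.3,-0.48,-0.48,0.91,0]
    - [0.37,-0.11,-0.3,-0.48,-0.48,0.91,0]

```text
t: 7.98
ee_pos: [627.4, -8.9, 417.7]
eef_rot: [3.138, -0.0, 0.164]
wrist_force: [-0.4, 0.2, -1.3]
gripper_width: 44.2
finger_force: 0.0
```

Run:
```python
from h import *
import cv2
commit(); obs()
a=read_camera("scene")["frame"][110:330,180:400,::-1]; b=read_camera("top")["frame"][130:300,165:335,::-1]
cv2.imwrite("pics/d.png",np.hstack([cv2.resize(x,(400,400),interpolation=2) for x in(a,b)]))
```

```text
t 7.975 q [-0.12  0.3   1.14 -0.    1.71  1.28] F [-0.4  0.2 -1.3] w 44.2
cmd [628.   -9.2 418.7] meas [627.4  -8.9 417.7] roterr 0.003
```

View pics/d.png

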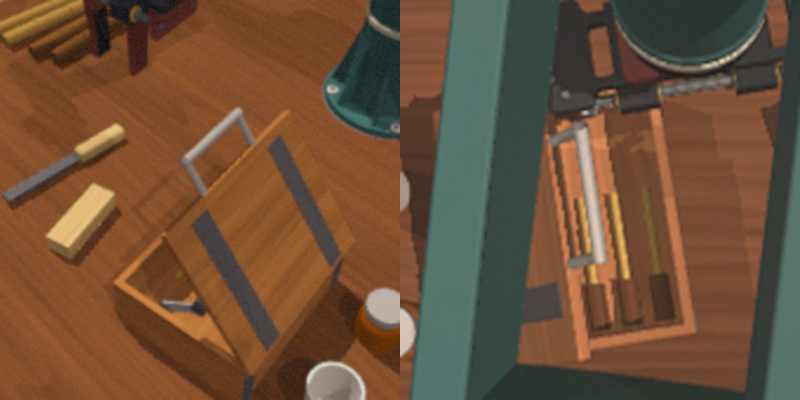

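Run:
```python
from h import *
S=cam("scene");T=cam("top")
o=np.array([180+214/1.818,110+137.5/1.818]); o2=np.array([165+191/2.353,130+195/2.353])
r=least_squares(lambda x:np.r_[proj(S,world(P,lidp(0,265,6,x[0])))-o,proj(T,world(P,lidp(0,265,6,x[0])))-o2],[0.95]); th=r.x[0]
r2=least_squares(lambda x:np.r_[proj(S,x)-o,proj(T,x)-o2],[550,80,310])
print(np.degrees(th),r.fun,stay(th)); H=world(P,lidp(0,265,6,th)); print(H,r2.x,r2.fun)
p,r=load(); down=R.from_euler('xyz',[np.pi,0,P[2]])
W2=H+[0,0,35]; W3=H-[0,0,18.7]
plan([(W2,down),(W3,down)],0,3)
```

```text
53.00976524740899 [-1.04910616 -0.93242373 -0.76039297 -1.47141219] (np.float64(121.57252657660267), np.float64(1.0065806094436738))
[558.88750241  71.01359337 311.27566173] [556.15926626  70.50535709 306.30237416] [-0.4030755  -0.01799769 -0.25366651  0.23718486]
[[-0.138, -0.227, 0.18, 0.003, -0.0, 0.001, 0], [-0.139, -0.227, 0.314, 0.003, -0.0, 0.001, 0]]
```

Call:
apply_moves:
  steps:
    - [-0.03,-0.05,0.03,0,0,0,0]
    - [-0.09,-0.14,0.08,0.001,0,0,0]
    - [-0.13,-0.21,0.13,0.002,0,0.001,0]
    - [-0.139,-0.227,0.18,0.003,0,0.001,0]
    - [-0.139,-0.227,0.21,0.003,0,0.001,0]
    - [-0.139,-0.227,0.25,0.003,0,0.001,0]
    - [-0.139,-0.227,0.29,0.003,0,0.001,0]
    - [-0.139,-0.227,0.316,0.003,0,0.001,0]
    - [-0.139,-0.227,0.316,0.003,0,0.001,0]

```text
t: 9.3
ee_pos: [558.1, 70.7, 290.7]
eef_rot: [3.141, 0.001, 0.159]
wrist_force: [0.2, 0.6, 0.2]
gripper_width: 44.3
finger_force: 0.0
```

Run:
```python
from h import *
import cv2
p,r=load(); rr=np.array([-.139,-.227,.316])*400; p2=p+r.apply(rr); r2=r*R.from_rotvec(np.array([.003,0,.001])*np.pi/2); json.dump([p2.tolist(),r2.as_quat().tolist()],open('cmd.json','w'))
obs()
a=read_camera("scene")["frame"][110:330,180:400,::-1]; b=read_camera("wrist")["frame"][:,:,::-1]
cv2.imwrite("pics/e.png",np.hstack([cv2.resize(a,(400,400),interpolation=2),cv2.resize(b,(400,400))]))
```

```text
t 9.3 q [ 0.    0.25  1.5  -0.    1.4   1.41] F [0.2 0.6 0.2] w 44.3
cmd [558.7  70.8 291.8] meas [558.1  70.7 290.7] roterr 0.002
```

View pics/e.png

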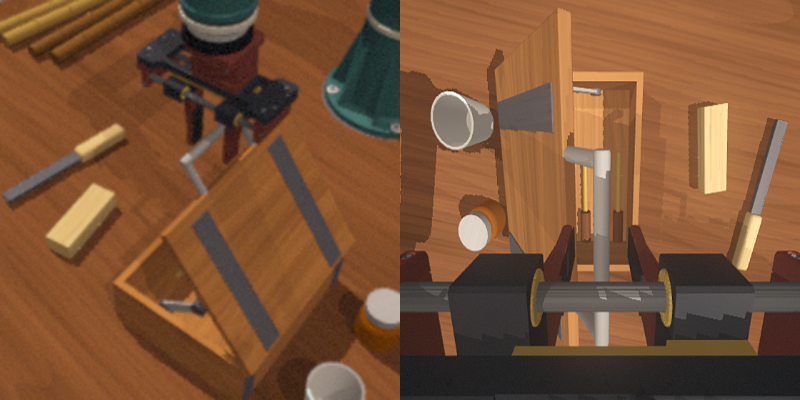

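Call:
apply_moves:
  steps:
    - [0,0,0,0,0,0,-1]
    - [0,0,0,0,0,0,-1]
    - [0,0,0,0,0,0,-1]
    - [0,0,0,0,0,0,-1]
    - [0,0,0,0,0,0,-1]
    - [0,0,0,0,0,0,-1]
    - [0,0,0,0,0,0,-1]
    - [0,0,0,0,0,0,-1]

```text
t: 10.4
ee_pos: [558.7, 70.6, 292.0]
eef_rot: [3.141, -0.001, 0.16]
wrist_force: [-0.2, -3.8, 2.4]
gripper_width: 11.3
finger_force: 30.0
```

```bash
cat >> h.py <<'E'
def arc(th0,th1,n,off):
    down=R.from_euler('xyz',[np.pi,0,P[2]])
    a=[th0+(th1-th0)*(i+1)/n for i in range(n)]
    return [(world(P,lidp(0,265,6,t))+off,down) for t in a]
E
python3 - <<'E'
from h import *
obs()
p,r=load()
for d in (52,53,54): print(d,p-world(P,lidp(0,265,6,np.radians(d))))
th=np.radians(53)
off=p-world(P,lidp(0,265,6,th)); print(off)
plan(arc(th,np.radians(49),8,off),-1,3)
E
```

```text
t 10.4 q [ 0.    0.25  1.49 -0.    1.4   1.41] F [-0.2 -3.8  2.4] w 11.3
cmd [558.7  70.8 291.8] meas [558.7  70.6 292. ] roterr 0.001
52 [ -0.76409768   3.55468884 -16.74214011]
53 [ -0.17156485  -0.13104441 -19.47462185]
54 [  0.42844711  -3.86330013 -22.14153657]
[ -0.17156485  -0.13104441 -19.47462185]
[[-0.0, 0.005, 0.003, 0.0, -0.0, -0.0, -1], [-0.0, 0.009, 0.007, 0.0, -0.0, -0.0, -1], [-0.0, 0.014, 0.01, 0.0, -0.0, -0.0, -1], [-0.0, 0.019, 0.014, 0.0, -0.0, -0.0, -1], [-0.0, 0.023, 0.017, 0.0, -0.0, -0.0, -1], [-0.0, 0.028, 0.021, 0.0, -0.0, -0.0, -1], [-0.0, 0.032, 0.025, 0.0, -0.0, -0.0, -1], [-0.0, 0.037, 0.028, 0.0, -0.0, -0.0, -1]]
```

Call:
apply_moves:
  steps:
    - [0,0.005,0.003,0,0,0,-1]
    - [0,0.009,0.007,0,0,0,-1]
    - [0,0.014,0.01,0,0,0,-1]
    - [0,0.019,0.014,0,0,0,-1]
    - [0,0.023,0.017,0,0,0,-1]
    - [0,0.028,0.021,0,0,0,-1]
    - [0,0.032,0.025,0,0,0,-1]
    - [0,0.037,0.028,0,0,0,-1]

```text
t: 11.4
ee_pos: [560.9, 56.5, 280.9]
eef_rot: [-3.141, -0.001, 0.16]
wrist_force: [-0.8, -1.1, 3.7]
gripper_width: 11.3
finger_force: 30.0
```

Run:
```python
from h import *
commit(); obs()
p,r=load(); off=np.array([-.17,-.13,-19.47])
plan(arc(np.radians(49),np.radians(34),20,off),-1,3)
```

```text
t 11.4 q [-0.02  0.26  1.51  0.    1.37  1.39] F [-0.8 -1.1  3.7] w 11.3
cmd [561.1  56.2 280.6] meas [560.9  56.5 280.9] roterr 0.001
[[-0.0, 0.006, 0.006, 0.0, -0.0, -0.0, -1], [-0.0, 0.013, 0.012, 0.0, -0.0, -0.0, -1], [-0.0, 0.019, 0.017, 0.0, -0.0, -0.0, -1], [-0.0, 0.026, 0.023, 0.0, -0.0, -0.0, -1], [-0.0, 0.032, 0.029, 0.0, -0.0, -0.0, -1], [-0.0, 0.038, 0.035, 0.0, -0.0, -0.0, -1], [-0.0, 0.044, 0.041, 0.0, -0.0, -0.0, -1], [-0.0, 0.051, 0.047, 0.0, -0.0, -0.0, -1], [-0.0, 0.057, 0.054, 0.0, -0.0, -0.0, -1], [-0.0, 0.062, 0.06, 0.0, -0.0, -0.0, -1], [-0.0, 0.068, 0.066, 0.0, -0.0, -0.0, -1], [-0.0, 0.074, 0.073, 0.0, -0.0, -0.0, -1], [-0.0, 0.08, 0.079, 0.0, -0.0, -0.0, -1], [-0.0, 0.085, 0.086, 0.0, -0.0, -0.0, -1], [-0.0, 0.091, 0.093, 0.0, -0.0, -0.0, -1], [-0.0, 0.096, 0.099, 0.0, -0.0, -0.0, -1], [-0.0, 0.102, 0.106, 0.0, -0.0, -0.0, -1], [-0.0, 0.107, 0.113, 0.0, -0.0, -0.0, -1], [-0.0, 0.112, 0.12, 0.0, -0.0, -0.0, -1], [-0.0, 0.117, 0.127, 0.0, -0.0, -0.0, -1]]
```

Forces are low; continue.

Call:
apply_moves:
  steps:
    - [0,0.006,0.006,0,0,0,-1]
    - [0,0.013,0.012,0,0,0,-1]
    - [0,0.019,0.017,0,0,0,-1]
    - [0,0.026,0.023,0,0,0,-1]
    - [0,0.032,0.029,0,0,0,-1]
    - [0,0.038,0.035,0,0,0,-1]
    - [0,0.044,0.041,0,0,0,-1]
    - [0,0.051,0.047,0,0,0,-1]
    - [0,0.057,0.054,0,0,0,-1]
    - [0,0.062,0.06,0,0,0,-1]
    - [0,0.068,0.066,0,0,0,-1]
    - [0,0.074,0.073,0,0,0,-1]
    - [0,0.08,0.079,0,0,0,-1]
    - [0,0.085,0.086,0,0,0,-1]
    - [0,0.091,0.093,0,0,0,-1]
    - [0,0.096,0.099,0,0,0,-1]
    - [0,0.102,0.106,0,0,0,-1]
    - [0,0.107,0.113,0,0,0,-1]
    - [0,0.112,0.12,0,0,0,-1]
    - [0,0.117,0.127,0,0,0,-1]

```text
t: 13.9
ee_pos: [568.3, 10.2, 229.5]
eef_rot: [-3.142, -0.001, 0.16]
wrist_force: [0.7, 0.7, 0.3]
gripper_width: 11.3
finger_force: 30.0
```

Run:
```python
from h import *
commit(); obs()
p,r=load(); off=np.array([-.17,-.13,-19.47])
plan(arc(np.radians(34),np.radians(18),20,off),-1,3)
```

```text
t 13.9 q [-0.1   0.31  1.57  0.    1.26  1.31] F [0.7 0.7 0.3] w 11.3
cmd [568.5  10.  229.8] meas [568.3  10.2 229.5] roterr 0.001
[[-0.0, 0.005, 0.008, 0.0, -0.0, -0.0, -1], [-0.0, 0.011, 0.016, 0.0, -0.0, -0.0, -1], [-0.0, 0.016, 0.023, 0.0, -0.0, -0.0, -1], [-0.0, 0.021, 0.031, 0.0, -0.0, -0.0, -1], [-0.0, 0.025, 0.039, 0.0, -0.0, -0.0, -1], [-0.0, 0.03, 0.047, 0.0, -0.0, -0.0, -1], [-0.0, 0.035, 0.055, 0.0, -0.0, -0.0, -1], [-0.0, 0.039, 0.063, 0.0, -0.0, -0.0, -1], [-0.0, 0.044, 0.071, 0.0, -0.0, -0.0, -1], [-0.0, 0.048, 0.079, 0.0, -0.0, -0.0, -1], [-0.0, 0.052, 0.088, 0.0, -0.0, -0.0, -1], [-0.0, 0.056, 0.096, 0.0, -0.0, -0.0, -1], [-0.0, 0.06, 0.104, 0.0, -0.0, -0.0, -1], [-0.0, 0.064, 0.113, 0.0, -0.0, -0.0, -1], [-0.0, 0.068, 0.121, 0.0, -0.0, -0.0, -1], [-0.0, 0.071, 0.13, 0.0, -0.0, -0.0, -1], [-0.0, 0.075, 0.138, 0.0, -0.0, -0.0, -1], [-0.0, 0.078, 0.147, 0.0, -0.0, -0.0, -1], [-0.0, 0.081, 0.156, 0.0, -0.0, -0.0, -1], [-0.0, 0.085, 0.164, 0.0, -0.0, -0.0, -1]]
```

Call:
apply_moves:
  steps:
    - [0,0.005,0.008,0,0,0,-1]
    - [0,0.011,0.016,0,0,0,-1]
    - [0,0.016,0.023,0,0,0,-1]
    - [0,0.021,0.031,0,0,0,-1]
    - [0,0.025,0.039,0,0,0,-1]
    - [0,0.03,0.047,0,0,0,-1]
    - [0,0.035,0.055,0,0,0,-1]
    - [0,0.039,0.063,0,0,0,-1]
    - [0,0.044,0.071,0,0,0,-1]
    - [0,0.048,0.079,0,0,0,-1]
    - [0,0.052,0.088,0,0,0,-1]
    - [0,0.056,0.096,0,0,0,-1]
    - [0,0.06,0.104,0,0,0,-1]
    - [0,0.064,0.113,0,0,0,-1]
    - [0,0.068,0.121,0,0,0,-1]
    - [0,0.071,0.13,0,0,0,-1]
    - [0,0.075,0.138,0,0,0,-1]
    - [0,0.078,0.147,0,0,0,-1]
    - [0,0.081,0.156,0,0,0,-1]
    - [0,0.085,0.164,0,0,0,-1]

```text
t: 16.4
ee_pos: [573.6, -23.5, 163.9]
eef_rot: [3.142, -0.0, 0.16]
wrist_force: [-3.1, -1.0, 1.0]
gripper_width: 11.0
finger_force: 30.0
```

Run:
```python
from h import *
commit(); obs()
p,r=load(); off=np.array([-.17,-.13,-19.47])
plan(arc(np.radians(18),np.radians(3),20,off),-1,3)
```

```text
t 16.4 q [-0.16  0.38  1.64  0.    1.12  1.25] F [-3.1 -1.   1. ] w 11.0
cmd [574.  -23.6 164.2] meas [573.6 -23.5 163.9] roterr 0.001
[[-0.0, 0.002, 0.008, 0.0, -0.0, -0.0, -1], [-0.0, 0.005, 0.017, 0.0, -0.0, -0.0, -1], [-0.0, 0.008, 0.025, 0.0, -0.0, -0.0, -1], [-0.0, 0.01, 0.033, 0.0, -0.0, -0.0, -1], [-0.0, 0.013, 0.042, 0.0, -0.0, -0.0, -1], [-0.0, 0.015, 0.05, 0.0, -0.0, -0.0, -1], [-0.0, 0.017, 0.058, 0.0, -0.0, -0.0, -1], [-0.0, 0.019, 0.067, 0.0, -0.0, -0.0, -1], [-0.0, 0.021, 0.075, 0.0, -0.0, -0.0, -1], [-0.0, 0.023, 0.084, 0.0, -0.0, -0.0, -1], [-0.0, 0.024, 0.092, 0.0, -0.0, -0.0, -1], [-0.0, 0.026, 0.101, 0.0, -0.0, -0.0, -1], [-0.0, 0.028, 0.109, 0.0, -0.0, -0.0, -1], [-0.0, 0.029, 0.118, 0.0, -0.0, -0.0, -1], [-0.0, 0.03, 0.126, 0.0, -0.0, -0.0, -1], [-0.0, 0.031, 0.135, 0.0, -0.0, -0.0, -1], [-0.0, 0.032, 0.144, 0.0, -0.0, -0.0, -1], [-0.0, 0.033, 0.152, 0.0, -0.0, -0.0, -1], [-0.0, 0.034, 0.161, 0.0, -0.0, -0.0, -1], [-0.0, 0.035, 0.17, 0.0, -0.0, -0.0, -1]]
```

Call:
apply_moves:
  steps:
    - [0,0.002,0.008,0,0,0,-1]
    - [0,0.005,0.017,0,0,0,-1]
    - [0,0.008,0.025,0,0,0,-1]
    - [0,0.01,0.033,0,0,0,-1]
    - [0,0.013,0.042,0,0,0,-1]
    - [0,0.015,0.05,0,0,0,-1]
    - [0,0.017,0.058,0,0,0,-1]
    - [0,0.019,0.067,0,0,0,-1]
    - [0,0.021,0.075,0,0,0,-1]
    - [0,0.023,0.084,0,0,0,-1]
    - [0,0.024,0.092,0,0,0,-1]
    - [0,0.026,0.101,0,0,0,-1]
    - [0,0.028,0.109,0,0,0,-1]
    - [0,0.029,0.118,0,0,0,-1]
    - [0,0.03,0.126,0,0,0,-1]
    - [0,0.031,0.135,0,0,0,-1]
    - [0,0.032,0.144,0,0,0,-1]
    - [0,0.033,0.152,0,0,0,-1]
    - [0,0.034,0.161,0,0,0,-1]
    - [0,0.035,0.17,0,0,0,-1]

```text
t: 18.9
ee_pos: [576.0, -38.1, 95.9]
eef_rot: [3.14, -0.0, 0.16]
wrist_force: [-4.2, -5.7, -0.1]
gripper_width: 11.1
finger_force: 30.0
```

Run:
```python
from h import *
commit(); obs()
p,r=load(); off=np.array([-.17,-.13,-19.47])
plan(arc(np.radians(3),np.radians(-.6),12,off),-1,3)
```

```text
t 18.9 q [-0.18  0.47  1.69 -0.    0.98  1.23] F [-4.2 -5.7 -0.1] w 11.1
cmd [576.3 -37.4  96.2] meas [576.  -38.1  95.9] roterr 0.001
[[-0.0, 0.0, 0.003, 0.0, -0.0, -0.0, -1], [-0.0, 0.0, 0.007, 0.0, -0.0, -0.0, -1], [-0.0, 0.001, 0.01, 0.0, -0.0, -0.0, -1], [-0.0, 0.001, 0.013, 0.0, -0.0, -0.0, -1], [-0.0, 0.001, 0.017, 0.0, -0.0, -0.0, -1], [-0.0, 0.001, 0.02, 0.0, -0.0, -0.0, -1], [-0.0, 0.001, 0.024, 0.0, -0.0, -0.0, -1], [-0.0, 0.001, 0.027, 0.0, -0.0, -0.0, -1], [-0.0, 0.001, 0.031, 0.0, -0.0, -0.0, -1], [-0.0, 0.001, 0.034, 0.0, -0.0, -0.0, -1], [-0.0, 0.002, 0.038, 0.0, -0.0, -0.0, -1], [-0.0, 0.002, 0.041, 0.0, -0.0, -0.0, -1]]
```

Call:
apply_moves:
  steps:
    - [0,0,0.004,0,0,0,-1]
    - [0,0,0.008,0,0,0,-1]
    - [0,0,0.012,0,0,0,-1]
    - [0,0,0.016,0,0,0,-1]
    - [0,0,0.02,0,0,0,-1]
    - [0,0,0.024,0,0,0,-1]
    - [0,0,0.028,0,0,0,-1]
    - [0,0,0.031,0,0,0,-1]
    - [0,0,0.034,0,0,0,-1]
    - [0,0,0.036,0,0,0,-1]
    - [0,0,0.036,0,0,0,-1]

```text
t: 20.27
ee_pos: [576.2, -39.0, 81.4]
eef_rot: [3.139, -0.0, 0.16]
wrist_force: [-3.2, -9.4, -1.8]
gripper_width: 11.2
finger_force: 30.0
```

Call:
apply_moves:
  steps:
    - [0,-0.002,0.003,0,0,0,-1]
    - [0,-0.004,0.006,0,0,0,-1]
    - [0,-0.004,0.008,0,0,0,-1]
    - [0,-0.004,0.008,0,0,0,-1]

```text
t: 20.78
ee_pos: [576.2, -39.1, 78.4]
eef_rot: [3.136, -0.0, 0.161]
wrist_force: [-3.7, -15.5, -3.2]
gripper_width: 11.2
finger_force: 30.0
```

Run:
```python
from h import *
import cv2
p,r=load(); print(p); p=p+r.apply([0,-1.6,17.6-0]); json.dump([p.tolist(),r.as_quat().tolist()],open('cmd.json','w'))
obs()
from station import arm; o=arm.get_obs(); print(o['wrist_torque'])
a=read_camera("scene")["frame"][180:330,220:370,::-1]; b=read_camera("top")["frame"][140:320,165:345,::-1]
cv2.imwrite("pics/f.png",np.hstack([cv2.resize(x,(400,400),interpolation=2) for x in(a,b)]))
```

```text
[576.27758249 -37.44294199  96.23248954]
t 20.775 q [-0.18  0.49  1.71 -0.01  0.94  1.23] F [ -3.7 -15.5  -3.2] w 11.2
cmd [576.  -35.9  78.6] meas [576.2 -39.1  78.4] roterr 0.005
[-2.27779015  0.60964595 -0.02371705]
```

View pics/f.png

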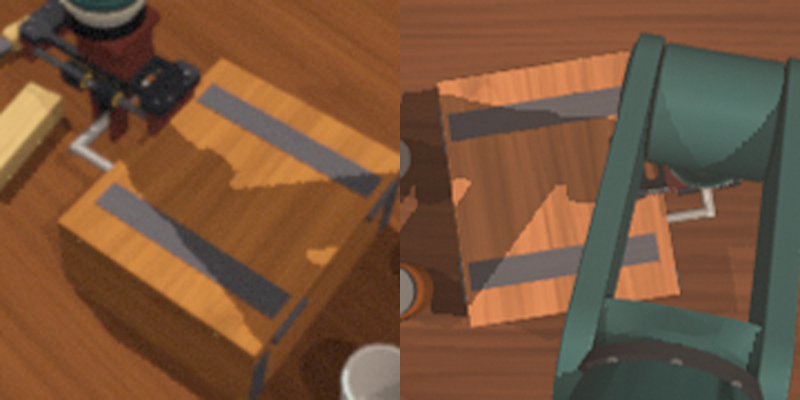

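Run:
```python
from h import *
S=cam("scene");T=cam("top")
for d in (0,1,2,3,4,5): 
    th=np.radians(d); print(d,[((proj(S,world(P,lidp(x,222,12,th)))-[220,180])*2.667).round(1) for x in(132,-132)],((proj(T,world(P,lidp(-132,222,12,th)))-[165,140])*2.222+[400,0]).round(1))
print(world(P,lidp(0,265,6,0.)))
```

```text
0 [array([ 55.3, 218.1]), array([220.2,  54.4])] [680.1 293.3]
1 [array([ 55.1, 215.9]), array([220.5,  51.9])] [679.9 293.4]
2 [array([ 55.1, 213.6]), array([220.9,  49.5])] [679.7 293.6]
3 [array([ 55.1, 211.4]), array([221.3,  47.2])] [679.3 293.8]
4 [array([ 55.1, 209.3]), array([221.8,  44.8])] [678.9 294. ]
5 [array([ 55.2, 207.1]), array([222.4,  42.5])] [678.5 294.2]
[576.40250545 -37.93501797 102.        ]
```

Call:
apply_moves:
  steps:
    - [0,0.004,0,0,0,0,-1]
    - [0,0.008,0,0,0,0,-1]
    - [0,0.008,0.002,0,0,0,-1]
    - [0,0.008,0.004,0,0,0,-1]
    - [0,0.008,0.004,0,0,0,-1]

```text
t: 21.6
ee_pos: [576.2, -39.1, 77.5]
eef_rot: [3.141, -0.0, 0.16]
wrist_force: [-5.7, -3.5, 5.3]
gripper_width: 11.2
finger_force: 30.0
```

Call:
apply_moves:
  steps:
    - [0,0.008,0.002,0,0,0,-0.8]
    - [0,0.008,0.002,0,0,0,-0.5]
    - [0,0.008,0.002,0,0,0,-0.3]
    - [0,0.008,0.002,0,0,0,-0.3]
    - [0,0.008,-0.01,0,0,0,-0.3]
    - [0,0.008,-0.04,0,0,0,-0.3]
    - [0,0.008,-0.1,0,0,0,-0.3]
    - [0,0.008,-0.18,0,0,0,-0.3]
    - [0,0.008,-0.28,0,0,0,-0.3]
    - [0,0.008,-0.36,0,0,0,-0.3]
    - [0,0.008,-0.4,0,0,0,-0.3]
    - [0,0.008,-0.4,0,0,0,-0.3]

```text
t: 23.1
ee_pos: [577.4, -42.2, 238.3]
eef_rot: [3.14, -0.003, 0.16]
wrist_force: [-0.8, 0.1, 0.4]
gripper_width: 30.9
finger_force: 0.0
```

Run:
```python
from h import *
import cv2
obs()
# compare with frame before release: lid region in the scene view
S=cam("scene"); T=cam("top")
a=read_camera("scene")["frame"][180:330,220:370,::-1].copy(); a=cv2.resize(a,(400,400),interpolation=2)
f=cv2.imread("pics/f.png")[:,:400]
d=np.abs(a[205:350,50:260].astype(int)-f[205:350,50:260]).mean(2); print((d>25).mean())
e0=cv2.imread("pics/scene0.png").astype(int); e1=read_camera("scene")["frame"][:,:,::-1].astype(int)
for n,(y0,y1,x0,x1) in dict(cup=(310,350,345,382),jar=(270,302,376,406),offcut=(212,250,205,245),rasp=(178,222,182,250)).items(): 
    print(n,np.abs(e1-e0)[y0:y1,x0:x1].mean().round(1))
    g=[cv2.Canny(e[y0:y1,x0:x1].astype(np.uint8),80,160) for e in(e0,e1)]; print(cv2.phaseCorrelate(*[q.astype(np.float32) for q in g]))
```

```text
t 23.1 q [-0.19  0.31  1.54 -0.    1.29  1.22] F [-0.8  0.1  0.4] w 30.9
cmd [576.  -35.9  78.6] meas [577.4 -42.2 238.3] roterr 0.003
0.02413793103448276
cup 14.0
((-0.14190912773262454, -0.48082679119783833), 0.9015893110632897)
jar 22.6
((0.18782680535701957, 0.02552709714472634), 0.8102612013618151)
offcut 2.1
((-0.03092873577870847, 0.09230967086390507), 1.016891860961914)
rasp 5.3
((-0.0341229715026401, 0.25263995453109445), 1.03014544027823)
```

Gripper clear, lid unchanged after release, bystanders unmoved.

```bash
python3 -c "
from station import workorder; print(workorder.job_done())"
```

```text
the job is handed in; nothing more can be done
None
```

I broke the stay with the lid still up, lowered the lid in the gripper until it was shut on the rim, then let go and moved the arm clear; the camera showed no bystander moved, and I handed the job in at about 23 s (no verdict was returned).

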